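# Change-over on the six-place vial stirrer

## Task

On the six-place stirrer the pink-capped and the green-capped samples are finished: switch off the stations they stand on, and only once its station is off lift each vial away, standing the white plastic one (pink cap) upright in the white tray and the amber glass one (green cap) upright in the grey tray. One blue-capped vial has just been put on and its station is still off: switch that station on. Leave the other three switches and all the blue-capped vials as they are.

Things in the scene. Friction and masses are not known exactly. Their poses are not given: they have to be found in the camera images.
- stirrer: Six-place vial stirrer, fixed: white box 165 x 290 mm, 36 mm high. Origin: centre of its underside; x from switches (robot's side) to vials, y along the rows to the left. Six toggles 24 mm apart on the front panel (pivots at x = -0.045); behind, a black strip 5 mm thick with six round seats 27 mm wide, 44 mm apart (x = 0.045). Switch k serves seat k from the left (+y); printed lines join them.
- switch_1 (a joint): Toggle first, at the left end. 0 rad = off: bat leans 0.27 rad to the robot's side (stirrer -x, black bar mark). 0.54 rad = on: leans 0.27 rad to the vials (stirrer +x, green dot). Over-centre spring: pushed past the middle (0.27 rad, about 3 N at its end) it snaps over and stays.
- switch_2 (a joint): Toggle number 2 from the left. 0 rad = off: bat leans 0.27 rad to the robot's side (stirrer -x, black bar mark). 0.54 rad = on: leans 0.27 rad to the vials (stirrer +x, green dot). Over-centre spring: pushed past the middle (0.27 rad, about 3 N at its end) it snaps over and stays.
- switch_3 (a joint): Toggle number 3 from the left. 0 rad = off: bat leans 0.27 rad to the robot's side (stirrer -x, black bar mark). 0.54 rad = on: leans 0.27 rad to the vials (stirrer +x, green dot). Over-centre spring: pushed past the middle (0.27 rad, about 3 N at its end) it snaps over and stays.
- switch_4 (a joint): Toggle number 4 from the left. 0 rad = off: bat leans 0.27 rad to the robot's side (stirrer -x, black bar mark). 0.54 rad = on: leans 0.27 rad to the vials (stirrer +x, green dot). Over-centre spring: pushed past the middle (0.27 rad, about 3 N at its end) it snaps over and stays.
- switch_5 (a joint): Toggle number 5 from the left. 0 rad = off: bat leans 0.27 rad to the robot's side (stirrer -x, black bar mark). 0.54 rad = on: leans 0.27 rad to the vials (stirrer +x, green dot). Over-centre spring: pushed past the middle (0.27 rad, about 3 N at its end) it snaps over and stays.
- switch_6 (a joint): Toggle last, at the right end. 0 rad = off: bat leans 0.27 rad to the robot's side (stirrer -x, black bar mark). 0.54 rad = on: leans 0.27 rad to the vials (stirrer +x, green dot). Over-centre spring: pushed past the middle (0.27 rad, about 3 N at its end) it snaps over and stays.
- switch_1_tip (a point): Point on the black bat of switch 1, 2 mm below its round end; moves with it. Bat 8 mm thick at the end; pivot 41 mm above the bench, 29 mm from this point, in a bush 12 mm wide that ends 44 mm above the bench. The point is 7.7 mm off the pivot line (to -x off, to +x on), 69 mm above the bench; the bat stands free from 44 to 71 mm.
- switch_2_tip (a point): Point on the black bat of switch 2, 2 mm below its round end; moves with it. Bat 8 mm thick at the end; pivot 41 mm above the bench, 29 mm from this point, in a bush 12 mm wide that ends 44 mm above the bench. The point is 7.7 mm off the pivot line (to -x off, to +x on), 69 mm above the bench; the bat stands free from 44 to 71 mm.
- switch_3_tip (a point): Point on the black bat of switch 3, 2 mm below its round end; moves with it. Bat 8 mm thick at the end; pivot 41 mm above the bench, 29 mm from this point, in a bush 12 mm wide that ends 44 mm above the bench. The point is 7.7 mm off the pivot line (to -x off, to +x on), 69 mm above the bench; the bat stands free from 44 to 71 mm.
- switch_4_tip (a point): Point on the black bat of switch 4, 2 mm below its round end; moves with it. Bat 8 mm thick at the end; pivot 41 mm above the bench, 29 mm from this point, in a bush 12 mm wide that ends 44 mm above the bench. The point is 7.7 mm off the pivot line (to -x off, to +x on), 69 mm above the bench; the bat stands free from 44 to 71 mm.
- switch_5_tip (a point): Point on the black bat of switch 5, 2 mm below its round end; moves with it. Bat 8 mm thick at the end; pivot 41 mm above the bench, 29 mm from this point, in a bush 12 mm wide that ends 44 mm above the bench. The point is 7.7 mm off the pivot line (to -x off, to +x on), 69 mm above the bench; the bat stands free from 44 to 71 mm.
- switch_6_tip (a point): Point on the black bat of switch 6, 2 mm below its round end; moves with it. Bat 8 mm thick at the end; pivot 41 mm above the bench, 29 mm from this point, in a bush 12 mm wide that ends 44 mm above the bench. The point is 7.7 mm off the pivot line (to -x off, to +x on), 69 mm above the bench; the bat stands free from 44 to 71 mm.
- station_1 (a point): Centre of the floor of vial seat 1 (from the left), 36 mm above the bench; its switch is switch_1.
- station_3 (a point): Centre of the floor of vial seat 3 (from the left), 36 mm above the bench; its switch is switch_3.
- station_4 (a point): Centre of the floor of vial seat 4 (from the left), 36 mm above the bench; its switch is switch_4.
- station_6 (a point): Centre of the floor of vial seat 6 (from the left), 36 mm above the bench; its switch is switch_6.
- pink_vial_mid (a point): White plastic vial with a pink cap (finished), 25 mm in diameter, 48 mm high with a 20 mm wide screw cap on the top 7 mm; this point is at its centre, 24 mm above its underside, z up along the vial. Straight-sided below 35 mm, about 30 g. Stands in seat 1, 3, 4 or 6, whose switch is on at the start. 
- green_vial_mid (a point): Amber glass vial with a green cap and green-edged label (finished), 25 mm in diameter, 48 mm high with a 20 mm wide screw cap on the top 7 mm; this point is at its centre, 24 mm above its underside, z up along the vial. Straight-sided below 35 mm, about 30 g. Stands in seat 1, 3, 4 or 6, whose switch is on at the start. 
- blue_vial_a_mid (a point): Amber glass vial with a blue cap, still stirring, stays: 25 mm in diameter, 48 mm high with a 20 mm wide screw cap on the top 7 mm; this point is at its centre, 24 mm above its underside, z up along the vial. Straight-sided below 35 mm, about 30 g. Stands in seat 1, 3, 4 or 6, whose switch is on at the start. 
- blue_vial_b_mid (a point): Another amber glass vial with a blue cap, still stirring, stays: 25 mm in diameter, 48 mm high with a 20 mm wide screw cap on the top 7 mm; this point is at its centre, 24 mm above its underside, z up along the vial. Straight-sided below 35 mm, about 30 g. Stands in seat 1, 3, 4 or 6, whose switch is on at the start. 
- blue_vial_new_mid (a point): The newly loaded amber glass vial with a blue cap, stays: 25 mm in diameter, 48 mm high with a 20 mm wide screw cap on the top 7 mm; this point is at its centre, 24 mm above its underside, z up along the vial. Straight-sided below 35 mm, about 30 g. Stands in seat 2, whose switch is off at the start. Seat 5 is empty and off.
- white_tray: Open white plastic tray, 110 mm (x) by 150 mm (y), 30 mm high, walls and floor 3 mm thick, loose, 350 g; origin at the centre of its underside, z up. Its place and the other tray's may be swapped.
- grey_tray: Open grey plastic tray, 110 mm (x) by 150 mm (y), 30 mm high, walls and floor 3 mm thick, loose, 350 g; origin at the centre of its underside, z up. Its place and the other tray's may be swapped.

How it is judged:
At the end, for the whole second after the job is handed in: Pink-capped vial upright (0.15 rad) and still on the white tray's floor, green-capped one in the grey tray; switches of the three blue-capped vials on (> 0.45 rad), the other three off (< 0.09 rad); blue-capped vials upright in their seats, within 12 mm of where they began (x of pink_vial_mid in the frame of white_tray between -0.046 and 0.046 m and y of pink_vial_mid in the frame of white_tray between -0.066 and 0.066 m and z of pink_vial_mid in the frame of white_tray between 0.018 and 0.033 m and angle between each of pink_vial_mid, green_vial_mid, blue_vial_a_mid, blue_vial_b_mid, blue_vial_new_mid's own z axis and vertical below 0.15 rad and linear speed of each of pink_vial, green_vial below 0.02 m/s and x of green_vial_mid in the frame of grey_tray between -0.046 and 0.046 m and y of green_vial_mid in the frame of grey_tray between -0.066 and 0.066 m and z of green_vial_mid in the frame of grey_tray between 0.018 and 0.033 m and distance of each of blue_vial_a_mid, blue_vial_b_mid, blue_vial_new_mid from where it was at the start of the episode below 0.012 m and value of joint switch_2 above 0.45 rad and value of joint switch_5 below 0.09 rad and ((value of joint switch_1 above 0.45 rad and horizontal distance between any of blue_vial_a_mid, blue_vial_b_mid and station_1 below 0.012 m) or (value of joint switch_1 below 0.09 rad and horizontal distance between each of blue_vial_a_mid, blue_vial_b_mid and station_1 above 0.012 m)) and ((value of joint switch_3 above 0.45 rad and horizontal distance between any of blue_vial_a_mid, blue_vial_b_mid and station_3 below 0.012 m) or (value of joint switch_3 below 0.09 rad and horizontal distance between each of blue_vial_a_mid, blue_vial_b_mid and station_3 above 0.012 m)) and ((value of joint switch_4 above 0.45 rad and horizontal distance between any of blue_vial_a_mid, blue_vial_b_mid and station_4 below 0.012 m) or (value of joint switch_4 below 0.09 rad and horizontal distance between each of blue_vial_a_mid, blue_vial_b_mid and station_4 above 0.012 m)) and ((value of joint switch_6 above 0.45 rad and horizontal distance between any of blue_vial_a_mid, blue_vial_b_mid and station_6 below 0.012 m) or (value of joint switch_6 below 0.09 rad and horizontal distance between each of blue_vial_a_mid, blue_vial_b_mid and station_6 above 0.012 m))); the robot touches nothing.
It fails at once if a finished vial is lifted while its station is still switched on ((horizontal distance between pink_vial_mid and station_1 below 0.015 m and z of pink_vial_mid in the frame of station_1 between 0.034 and 0.06 m and value of joint switch_1 above 0.27 rad) or (horizontal distance between pink_vial_mid and station_3 below 0.015 m and z of pink_vial_mid in the frame of station_3 between 0.034 and 0.06 m and value of joint switch_3 above 0.27 rad) or (horizontal distance between pink_vial_mid and station_4 below 0.015 m and z of pink_vial_mid in the frame of station_4 between 0.034 and 0.06 m and value of joint switch_4 above 0.27 rad) or (horizontal distance between pink_vial_mid and station_6 below 0.015 m and z of pink_vial_mid in the frame of station_6 between 0.034 and 0.06 m and value of joint switch_6 above 0.27 rad) or (horizontal distance between green_vial_mid and station_1 below 0.015 m and z of green_vial_mid in the frame of station_1 between 0.034 and 0.06 m and value of joint switch_1 above 0.27 rad) or (horizontal distance between green_vial_mid and station_3 below 0.015 m and z of green_vial_mid in the frame of station_3 between 0.034 and 0.06 m and value of joint switch_3 above 0.27 rad) or (horizontal distance between green_vial_mid and station_4 below 0.015 m and z of green_vial_mid in the frame of station_4 between 0.034 and 0.06 m and value of joint switch_4 above 0.27 rad) or (horizontal distance between green_vial_mid and station_6 below 0.015 m and z of green_vial_mid in the frame of station_6 between 0.034 and 0.06 m and value of joint switch_6 above 0.27 rad)).
It fails at once if a blue-capped vial that was stirring has its station switched off, even for a moment ((horizontal distance between blue_vial_a_mid and station_1 below 0.012 m and value of joint switch_1 below 0.27 rad) or (horizontal distance between blue_vial_a_mid and station_3 below 0.012 m and value of joint switch_3 below 0.27 rad) or (horizontal distance between blue_vial_a_mid and station_4 below 0.012 m and value of joint switch_4 below 0.27 rad) or (horizontal distance between blue_vial_a_mid and station_6 below 0.012 m and value of joint switch_6 below 0.27 rad) or (horizontal distance between blue_vial_b_mid and station_1 below 0.012 m and value of joint switch_1 below 0.27 rad) or (horizontal distance between blue_vial_b_mid and station_3 below 0.012 m and value of joint switch_3 below 0.27 rad) or (horizontal distance between blue_vial_b_mid and station_4 below 0.012 m and value of joint switch_4 below 0.27 rad) or (horizontal distance between blue_vial_b_mid and station_6 below 0.012 m and value of joint switch_6 below 0.27 rad)).
It fails at once if the switch of the empty station is switched on (value of joint switch_5 above 0.27 rad).
It fails at once if a blue-capped vial is knocked over or taken off its station ((distance of blue_vial_a_mid from where it was at the start of the episode above 0.02 m or angle between blue_vial_a_mid's own z axis and vertical above 0.35 rad) or (distance of blue_vial_b_mid from where it was at the start of the episode above 0.02 m or angle between blue_vial_b_mid's own z axis and vertical above 0.35 rad) or (distance of blue_vial_new_mid from where it was at the start of the episode above 0.02 m or angle between blue_vial_new_mid's own z axis and vertical above 0.35 rad)).
It also fails if it takes over 72 s, if anything falls off the work surface, if the arm or the gripper's body presses on something with over 40 N, if the wrist force passes 120 N, or if a joint passes its speed limit or range.

## Robot

A 6-joint arm with a two-finger parallel gripper is mounted at the origin on a cart in front of the work surface, level with it; the furniture and walls round the work are solid. World frame = base frame: x ahead of the robot, y to its left, z up, the work surface at z = 0. Lengths are in m, angles in rad, forces in N, time in s.
With the tool pointing down it reaches from about 0.25 to 0.775 m from the base axis. Payload 4 kg.
Tool frame: the origin (TCP) lies midway between the tips of the shut fingers; the grasp point (between the pads) lies 19 mm behind it; z points along the fingers, y is the direction in which the jaws open and shut (so a half turn about z gives the same grasp; the last joint's range is limited). The gripper opens to 94 mm and grips with 3 to 60 N. Pads are 16 mm wide; open, the fingers measure 119 mm over their backs; the gripper's body (75 mm by 177 mm) begins 78 mm behind the grasp point.
Start: joints at [-1.436, 0.087, 1.371, -0, 1.684, -0.103], TCP at [0.13, -0.535, 0.206] pointing down, gripper open.
Joint ranges: [-3.1, 3.1], [-0.76, 2.03], [0.27, 2.55], [-1.08, 4.22], [0.17, 2.65], [-2.57, 2.57]. Speed limits (rad/s): [2.79, 2.79, 3.14, 3.14, 3.14, 3.14].

## Interface

Orientations are given as [roll, pitch, yaw] about the fixed x, y, z axes, in that order (R = Rz(yaw) Ry(pitch) Rx(roll)).
In Python, from bench import robot gives the robot as it stands.
- The arm moves only by the tool drive_tool, never from a script. Its argument "series" is a list that holds one entry, the list of rows, each a list of 7 numbers: the turn, a rotation vector about the tool's x, y, z in rad, then the shift along the tool's x, y, z in cm, then the opening in per cent of the stroke, from 0 (shut) to 100 (fully open). In form: [[[rx, ry, rz, tx, ty, tz, fingers], ...]]. A call has 1 to 20 rows; each row is the pose to reach, as a shift and turn from the pose measured when the call began, along the tool's axes at that moment; what a row does not reach only later rows make up. A row lasts 1/10 s, in which the tool goes at most 50 mm and 8.59 degrees, less where a joint would pass 70% of its speed; a pose out of reach is approached as far as the arm can. A call with a gripper value outside its range is refused whole. The fingers move at their own pace and stop on an object; the grip force is fixed at half the most. Time passes only in rows, so rows that repeat a pose let the fingers close. It gives the time, the measured TCP pose, the force and the opening at its end, in the units of the state.
- robot.get_obs(): the state, without advancing time (a new reading comes with each control period).
- robot.snapshot(name): name is "scene" or "top" or "wrist"; returns a dict with "img" (384x512x3 uint8, blue, green, red), "depth" (384x512 float32, m along the optical axis (not along the pixel's ray), 0 where there is no reading), "vertical_fov" (degrees; the focal length in pixels is half the picture's height over the tangent of half this angle, whatever the lens; pixels are square), "cx", "cy" (the principal point, pixels), "rvec" (rotation vector, rad) and "tvec" (3), from world to camera coordinates, as OpenCV has them. Camera axes: x right, y down, z forward; pixel columns grow to the right and rows downward; lengths in m; the calibration is good to about 2 mm. A picture is of the moment at which its call begins.
- robot.close_job(): hands the job in, once; it reports no verdict.
The state is a dict: "time": time; "joint_positions": joint angles; "qvel": joint speeds; "joint_torque": joint torques, N m; "tool_pos": TCP position; "ee_rot": TCP orientation; "wrist_force": force on the tool from outside, world axes, zero at the start; "wrist_torque": the same for the moment, N m; "width": finger opening in m.
Only numpy, scipy, OpenCV 4.12 (cv2) and the standard library are available. Lean on these libraries where they do the work, as an engineer would, in place of code of your own. Each camera call takes 0.05 s, during which the arm holds its last target.

## Working session

There is one attempt and no reset: what is moved stays moved. The work goes in short steps, Python scripts to look and compute and a tool call to move; the robot and the scene stay as the last step left them, time stands still between calls to the robot, and variables do not carry over. Pictures are saved under pics/ and viewed, and the job is handed in when it is done.

Besides the shell and the picture viewer there is one more tool, called after ">>>" as a command line: name --argument value ..., lists and objects as JSON in quotes. drive_tool: Moves the arm, as the interface text tells. Its arguments: {"type":"object","properties":{"series":{"type":"array","items":{"type":"array","items":{"type":"array","items":{"type":"number"}}}}},"required":["series"]}

```bash
ls; mkdir -p pics
python3 - <<'E'
from bench import robot
import cv2,numpy as np
print(robot.get_obs())
for n in("scene","top"):
    s=robot.snapshot(n); cv2.imwrite(f"pics/{n}0.png",s["img"]); np.savez(f"{n}0.npz",**s)
    print(n,s["vertical_fov"],s["cx"],s["cy"],s["rvec"],s["tvec"])
E
```

```text
pics
{'time': 0.0, 'joint_positions': array([-1.43611191e+00,  8.79828200e-02,  1.37219601e+00,  5.41026165e-06,
        1.68359533e+00, -1.03108394e-01]), 'qvel': array([ 0.00133965,  0.00122214, -0.00075395, -0.00067311, -0.0008531 ,
        0.00047554]), 'joint_torque': array([ 1.08961651e-04, -3.40178740e+01, -3.02424467e+01,  7.16258492e-02,
        3.29897425e-02, -1.53720653e-04]), 'tool_pos': array([ 0.12947873, -0.53400013,  0.20431852]), 'ee_rot': array([-3.13942329e+00, -2.29881108e-04,  2.37793163e-01]), 'wrist_force': array([ 1.11160022, -0.01298799, -0.05752847]), 'wrist_torque': array([ 0.03273195, -0.01459101, -0.00277872]), 'width': 0.0937803659284848}
scene 56.77734086074449 255.96596817283825 196.78584713915842 [ 2.29240964 -0.86642955  0.32154792] [-0.48027608  0.22491766  0.73969291]
top 55.151065832180294 256.5118065690006 196.9584785582727 [ 2.17438954 -2.19487642  0.05984228] [-0.12436444  0.53038301  0.88966123]
```

View pics/scene0.png

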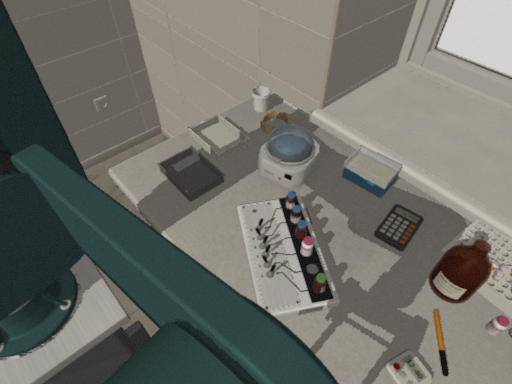

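View pics/top0.png

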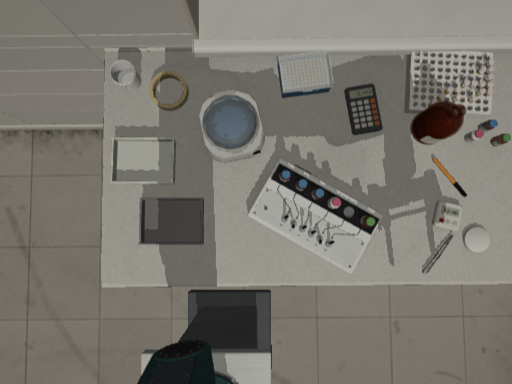

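The vials read blue, blue, blue, pink, empty, green from the left, so pink is in seat 4 and green in seat 6. The trays are on the left: white behind at about (143,160), grey nearer at about (172,221). Next I'll measure.

```bash
cat > h.py <<'E'
import cv2,numpy as np
from scipy.spatial.transform import Rotation as Ro
def cam(s):
    h=384; f=h/2/np.tan(np.radians(float(s["vertical_fov"]))/2)
    R=cv2.Rodrigues(np.array(s["rvec"],float))[0]; t=np.array(s["tvec"],float).ravel()
    return f,float(s["cx"]),float(s["cy"]),R,t
def proj(s,P):
    f,cx,cy,R,t=cam(s); c=np.atleast_2d(P)@R.T+t
    return np.c_[f*c[:,0]/c[:,2]+cx,f*c[:,1]/c[:,2]+cy]
def cloud(s):
    f,cx,cy,R,t=cam(s); d=np.array(s["depth"]); v,u=np.mgrid[:d.shape[0],:d.shape[1]]
    c=np.stack([(u-cx)/f*d,(v-cy)/f*d,d],-1); w=(c-t)@R; w[d==0]=np.nan; return w
def onplane(s,u,v,z):
    f,cx,cy,R,t=cam(s); o=-R.T@t; r=R.T@np.array([(u-cx)/f,(v-cy)/f,1]); return o+r*(z-o[2])/r[2]
E
python3 - <<'E'
from h import *
s=np.load("top0.npz"); f,cx,cy,R,t=cam(s); print("cam",-R.T@t,f)
w=cloud(s); img=s["img"]
# stirrer top
z=w[...,2]
print("bench",np.nanmedian(z[250:270,380:400]))
m=((z>0.030)&(z<0.046)).astype(np.uint8); m[:150]=0;m[:,:235]=0;m[:,400:]=0;m[285:]=0
n,l,st,_=cv2.connectedComponentsWithStats(m); k=1+np.argmax(st[1:,4]); print(st[k])
pts=w[l==k][:,:2].astype(np.float32); r=cv2.minAreaRect(pts); print("stirrer",r)
big=cv2.resize(img[150:285,235:395],None,fx=5,fy=5,interpolation=cv2.INTER_CUBIC); cv2.imwrite("pics/st.png",cv2.resize(big,(800,675))[:600])
big=cv2.resize(img[125:260,90:220],None,fx=4,fy=4,interpolation=cv2.INTER_CUBIC); cv2.imwrite("pics/tr.png",big)
for nm,(a,b,c,d) in dict(white=(130,190,103,180),grey=(192,250,133,210)).items():
    q=w[a:b,c:d]; mm=(q[...,2]>0.015)&(q[...,2]<0.045); p=q[mm]; rr=cv2.minAreaRect(p[:,:2].astype(np.float32)); print(nm,rr,np.median(p[:,2]),p[:,:2].min(0),p[:,:2].max(0))
hsv=cv2.cvtColor(img,cv2.COLOR_BGR2HSV)
for nm,(u,v) in dict(v1=(285,174),v2=(302,184),v3=(318,194),pink=(335,203),e=(349,212),green=(369,222)).items():
    q=w[v-7:v+8,u-7:u+8]; mm=(q[...,2]>0.075); p=q[mm]; 
    print(nm,p.shape, p.mean(0) if len(p) else q[7,7])
E
```

```text
cam [ 0.47143052 -0.13720505  0.92043348] 367.64442178326226
bench -0.0007655190836914751
[ 248  157  135  116 7310]
stirrer ((0.4857560992240906, -0.27016913890838623), (0.2886066138744354, 0.1661369502544403), 59.84419631958008)
white ((0.6237297654151917, 0.15082590281963348), (0.15609341859817505, 0.11461196839809418), 88.45574188232422) 0.029023752141322377 [0.56675898 0.07190905] [0.6830311  0.23032768]
grey ((0.47462841868400574, 0.07894018292427063), (0.15689939260482788, 0.11168697476387024), 89.52800750732422) 0.02916103851180913 [0.41819447 0.00092164] [0.53103889 0.15784534]
v1 (57, 3) [ 0.57892374 -0.19684464  0.08322877]
v2 (59, 3) [ 0.55686335 -0.2344906   0.08298353]
v3 (62, 3) [ 0.53475951 -0.27291254  0.08319198]
pink (60, 3) [ 0.51282618 -0.3107418   0.08301889]
e (0, 3) [ 0.48967109 -0.3514395   0.03432692]
green (63, 3) [ 0.46903514 -0.38620791  0.08276206]
```

```bash
python3 - <<'E'
from h import *
E
ls pics
```

```text
scene0.png
st.png
top0.png
tr.png
```

View pics/st.png

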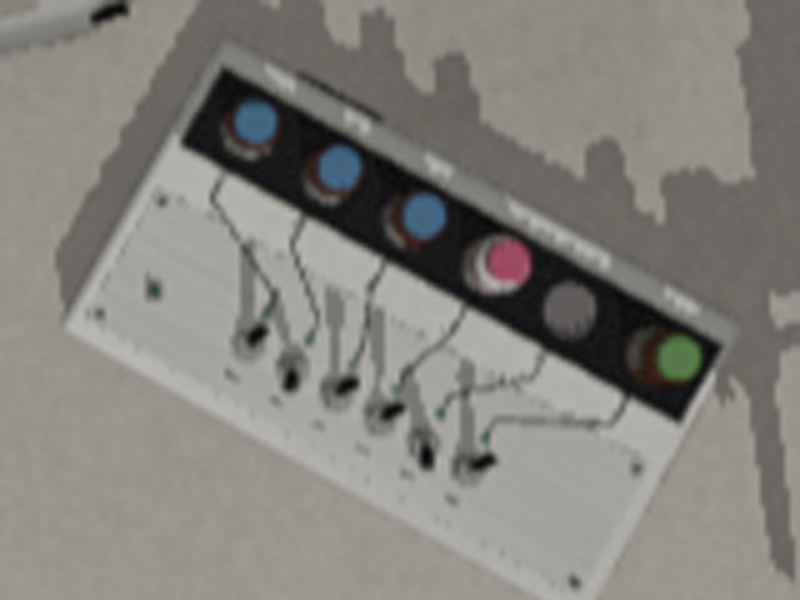

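The picture confirms it: bats 2 and 5 lean to the robot (off), and bats 1, 3, 4 and 6 lean to the vials (on). All measured sizes and heights agree with the given ones. Next I'll fix the stirrer pose and build a move calculator.

```bash
cat >> h.py <<'E'
# stirrer pose from caps
caps=np.array([[.57892,-.19684],[.55686,-.23449],[.53476,-.27291],[.51283,-.31074],[.46904,-.38621]])
loc=np.array([[.045,y] for y in(.110,.066,.022,-.022,-.110)])
def fit():
    a=loc-loc.mean(0); b=caps-caps.mean(0)
    th=np.arctan2((a[:,0]*b[:,1]-a[:,1]*b[:,0]).sum(),(a*b).sum())
    R=np.array([[np.cos(th),-np.sin(th)],[np.sin(th),np.cos(th)]]); return th,R,caps.mean(0)-R@loc.mean(0)
TH,RS,TS=fit()
def S(x,y): return RS@np.array([x,y])+TS
YAW=TH+np.pi/2
def go(xy,z,yaw=None):
    from bench import robot
    o=robot.get_obs(); yaw=YAW if yaw is None else yaw
    R0=Ro.from_euler("xyz",o["ee_rot"]); R1=Ro.from_euler("xyz",[np.pi,0,yaw])
    p=R0.inv().apply(np.array([xy[0],xy[1],z])-o["tool_pos"])*100
    print("turn",(R0.inv()*R1).as_rotvec().round(4),"shift",p.round(2),"t",o["time"])
E
python3 - <<'E'
from h import *
print(TH,TS,"resid mm",[((S(*l)-c)*1000).round(1) for l,c in zip(loc,caps)])
s=np.load("top0.npz"); print("tip4 on proj",proj(s,[*S(-.045+.0077,-.012),.069]),"tip2 off",proj(s,[*S(-.045-.0077,.036),.069]), "tip6",proj(s,[*S(-.045+.0077,-.06),.069]))
w=cloud(s); print("bath max z",np.nanmax(w[90:162,198:268,2]), "bath extent",np.nanmin(w[90:162,198:268][w[90:162,198:268,2]>.04],0),np.nanmax(w[90:162,198:268][w[90:162,198:268,2]>.04],0))
go(S(-.045+.034,-.012),.15);
E
```

```text
-0.5254157564960312 [ 0.48493104 -0.26908675] resid mm [array([0.1, 0.3]), array([ 0.1, -0.1]), array([0.1, 0.3]), array([-0.,  0.]), array([-0.4, -0.6])]
tip4 on proj [[313.66548264 230.70820899]] tip2 off [[292.20126717 226.21862786]] tip6 [[331.95175261 241.06111303]]
bath max z 0.12047020810400683 bath extent [ 0.61733149 -0.14898029  0.04023785] [0.78212175 0.00799321 0.12047021]
turn [-0.0018 -0.001  -0.8076] shift [ 39.16 -17.26   5.48] t 0.1
```

>>> drive_tool --series '[[[0,0,-0.4,20,-9,2.5,0],[0,0,-0.808,39.2,-17.3,5.5,0],[0,0,-0.808,39.2,-17.3,5.5,0],[0,0,-0.808,39.2,-17.3,5.5,0],[0,0,-0.808,39.2,-17.3,5.5,0],[0,0,-0.808,39.2,-17.3,5.5,0],[0,0,-0.808,39.2,-17.3,5.5,0],[0,0,-0.808,39.2,-17.3,5.5,0],[0,0,-0.808,39.2,-17.3,5.5,0],[0,0,-0.808,39.2,-17.3,5.5,0],[0,0,-0.808,39.2,-17.3,5.5,0],[0,0,-0.808,39.2,-17.3,5.5,0],[0,0,-0.808,39.2,-17.3,5.5,0],[0,0,-0.808,39.2,-17.3,5.5,0]]]'

```text
time: 1.5
tool_pos: [0.4689, -0.2745, 0.1502]
ee_rot: [-3.141, -0.001, 1.044]
wrist_force: [-0.0, 0.7, 0.1]
width: 0.0005
```

Run:
```python
from h import *
from bench import robot
o=robot.get_obs(); print(o["tool_pos"],o["ee_rot"],o["width"],YAW)
go(S(-.045+.034,-.012),.062)
go(S(-.045+.013,-.012),.062)
for n in("wrist","top"):
    s=robot.snapshot(n); cv2.imwrite(f"pics/{n}1.png",s["img"])
```

```text
[ 0.46894387 -0.27447918  0.15018377] [-3.14088331e+00 -1.31992608e-03  1.04374351e+00] 0.0005138315351755577 1.0453805702988652
turn [-0.0007 -0.0013 -0.0016] shift [0.06 0.02 8.82] t 1.5
turn [-0.0007 -0.0013 -0.0016] shift [ 0.05 -2.08  8.82] t 1.5
```

View pics/wrist1.png

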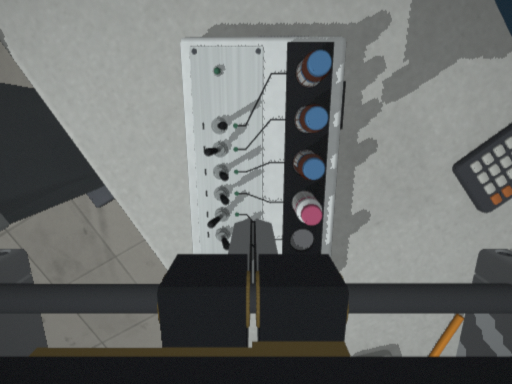

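The wrist view shows the shut fingers over the panel beside switch 4, with bats 2 and 5 leaning the other way from the rest. I'll go down and push switch 4 off.

>>> drive_tool --series '[[[0,0,0,0,0,4.5,0],[0,0,0,0,0,8.8,0],[0,0,0,0,0,8.8,0],[0,0,0,0,0,8.8,0],[0,0,0,0,-1,8.8,0],[0,0,0,0,-1.5,8.8,0],[0,0,0,0,-2.1,8.8,0],[0,0,0,0,-2.1,8.8,0],[0,0,0,0,-2.1,8.8,0]]]'

```text
time: 2.5
tool_pos: [0.4533, -0.2651, 0.0651]
ee_rot: [3.135, -0.001, 1.044]
wrist_force: [3.5, -1.6, 6.4]
width: 0.0007
```

```bash
cat > snap.py <<'E'
import sys
from h import *
from bench import robot
o=robot.get_obs(); p=o["tool_pos"]; q=RS.T@(p[:2]-TS); print("pos",p.round(4),"stirrer frame mm",(q*1000).round(1),"rel pivot x",(q[0]*1000+45).round(1),"rot",o["ee_rot"].round(3),"F",o["wrist_force"].round(1),"w",o["width"].round(4))
ims=[]
s=robot.snapshot("top"); a=cv2.resize(s["img"][150:285,235:395],(640,540),interpolation=cv2.INTER_CUBIC)
cv2.imwrite(f"pics/{sys.argv[1]}_t.png",a)
s=robot.snapshot("scene"); cv2.imwrite(f"pics/{sys.argv[1]}_s.png",cv2.resize(s["img"][180:320,200:360],(640,560),interpolation=cv2.INTER_CUBIC))
s=robot.snapshot("wrist"); cv2.imwrite(f"pics/{sys.argv[1]}_w.png",s["img"])
E
python3 snap.py a
```

```text
Traceback (most recent call last):
  File "snap.py", line 4, in <module>
    o=robot.get_obs(); p=o["tool_pos"]; q=RS.T@(p[:2]-TS); print("pos",p.round(4),"stirrer frame mm",(q*1000).round(1),"rel pivot x",(q[0]*1000+45).round(1),"rot",o["ee_rot"].round(3),"F",o["wrist_force"].round(1),"w",o["width"].round(4))
                                                                                                                                                                                                                          ^^^^^^^^^^^^^^^^
AttributeError: 'float' object has no attribute 'round'
```

```bash
sed -i 's/o\["width"\].round(4)/round(o["width"],4)/' snap.py; python3 snap.py a
```

```text
pos [ 0.4533 -0.2651  0.0651] stirrer frame mm [-29.4 -12.4] rel pivot x 15.6 rot [ 3.135e+00 -1.000e-03  1.044e+00] F [ 3.5 -1.6  6.4] w 0.0007
```

View pics/a_w.png

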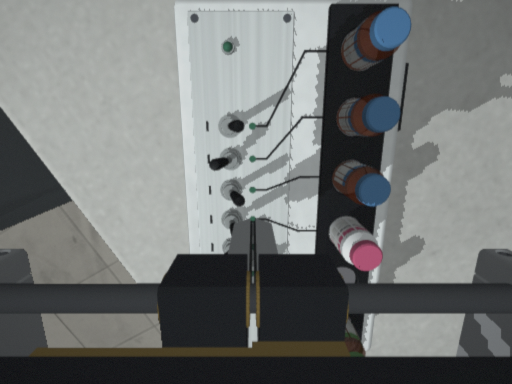

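View pics/a_s.png

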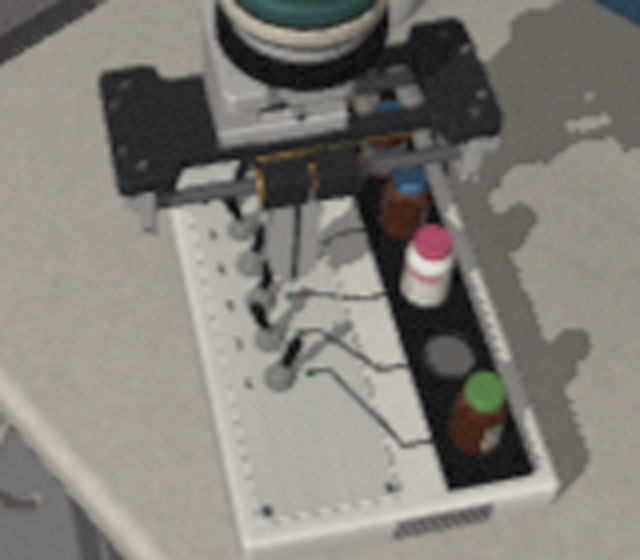

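The tool stopped 2.6 mm short at about 4 N along stirrer +x and is riding 3 mm high, so the bat is likely near its middle. I'll push a bit further.

>>> drive_tool --series '[[[0,0,0,0,-0.3,0.3,0],[0,0,0,0,-0.5,0.3,0],[0,0,0,0,-0.5,0.3,0],[0,0,0,0,-0.5,0.3,0]]]'

```text
time: 3.05
tool_pos: [0.4521, -0.2645, 0.0654]
ee_rot: [3.126, -0.001, 1.044]
wrist_force: [3.0, -0.6, 7.8]
width: 0.0003
```

```bash
python3 snap.py b
```

```text
pos [ 0.4521 -0.2645  0.0654] stirrer frame mm [-30.7 -12.5] rel pivot x 14.3 rot [ 3.126e+00 -1.000e-03  1.044e+00] F [ 3.  -0.6  7.8] w 0.0003
```

View pics/b_s.png

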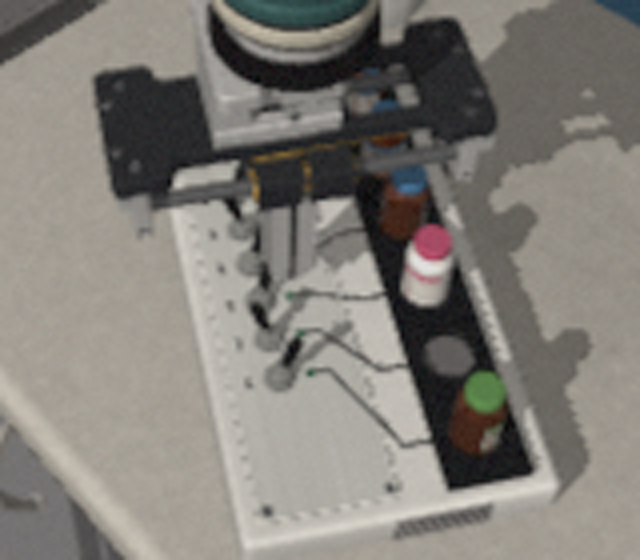

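View pics/b_w.png

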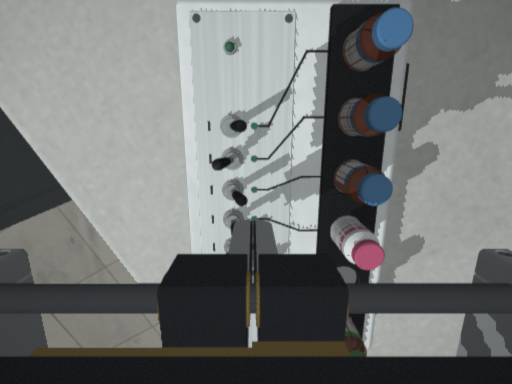

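Run:
```python
from h import *
from bench import robot
s=robot.snapshot("scene"); cv2.imwrite("pics/z.png",cv2.resize(s["img"][225:285,250:300],(700,840)[::1],interpolation=cv2.INTER_CUBIC)[:600])
for n,l in((2,-1),(4,-1),(4,1),(6,1)):
    y=.084-.024*n; print(n,l,proj(s,[*S(-.045,y),.044]).round(1),proj(s,[*S(-.045+l*.0077,y),.069]).round(1))
print("tcp",proj(s,robot.get_obs()["tool_pos"]))
```

```text
2 -1 [[260.5 234.9]] [[257.2 228.9]]
4 -1 [[265.  252.8]] [[261.7 247.1]]
4 1 [[265.  252.8]] [[268.8 245.8]]
6 1 [[269.9 272.2]] [[273.9 265.4]]
tcp [[271.83049667 246.44107396]]
```

View pics/z.png

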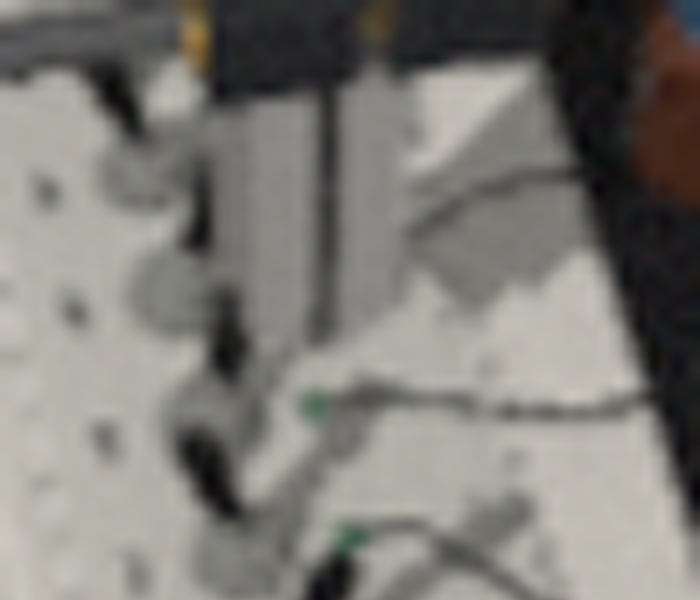

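Bat 4's tip is now near pixel (266,247). That is close to upright: on would be 268.8 and off 261.7. I'll push further.

>>> drive_tool --series '[[[0,0,0,0,-0.4,0,0],[0,0,0,0,-0.7,0,0],[0,0,0,0,-0.9,0,0],[0,0,0,0,-0.9,0,0]]]'

```text
time: 3.65
tool_pos: [0.4433, -0.2593, 0.0644]
ee_rot: [3.128, -0.001, 1.044]
wrist_force: [-0.7, -0.2, 0.8]
width: 0.0006
```

```bash
python3 snap.py c
```

```text
pos [ 0.4433 -0.2593  0.0644] stirrer frame mm [-40.9 -12.4] rel pivot x 4.1 rot [ 3.128e+00 -1.000e-03  1.044e+00] F [-0.7 -0.2  0.8] w 0.0006
```

View pics/c_s.png

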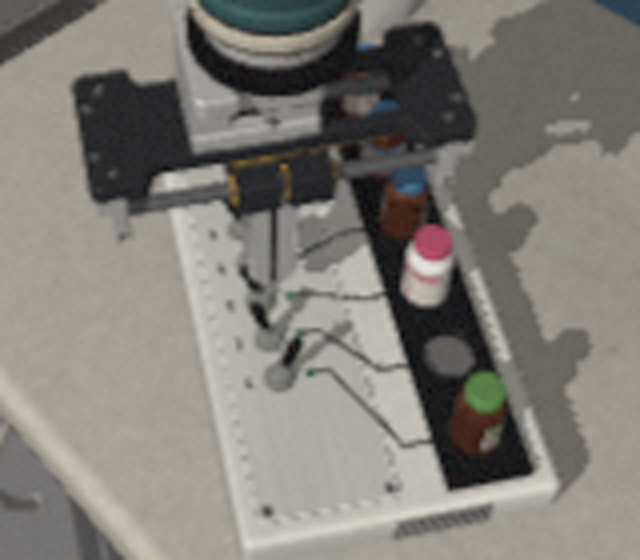

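View pics/c_w.png

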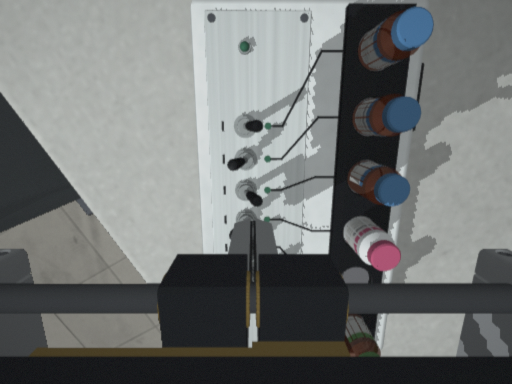

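Switch 4 has snapped off: its bat leans to the robot's side at about (248,275), and the force is gone. Next is switch 6.

Run:
```python
from h import *
for x,y,z in((.01,-.012,.064),(.03,-.012,.1),(.03,-.06,.1),(.03,-.06,.062),(.005,-.06,.062),(.012,-.06,.1)): go(S(-.045+x,y),z)
```

```text
turn [ 0.0134 -0.0007 -0.0011] shift [0.04 0.56 0.05] t 3.8
turn [ 0.0134 -0.0007 -0.0011] shift [ 0.04  2.61 -3.52] t 3.8
turn [ 0.0134 -0.0007 -0.0011] shift [-4.76  2.61 -3.53] t 3.8
turn [ 0.0134 -0.0007 -0.0011] shift [-4.76  2.56  0.27] t 3.8
turn [ 0.0134 -0.0007 -0.0011] shift [-4.76  0.06  0.24] t 3.8
turn [ 0.0134 -0.0007 -0.0011] shift [-4.76  0.82 -3.55] t 3.8
```

>>> drive_tool --series '[[[0.013,0,0,0,1.5,0,0],[0.013,0,0,0,2.6,-2,0],[0.013,0,0,0,2.6,-3.5,0],[0.013,0,0,-4.76,2.6,-3.5,0],[0.013,0,0,-4.76,2.6,-3.5,0],[0.013,0,0,-4.76,2.6,-3.5,0],[0.013,0,0,-4.76,2.6,0.25,0],[0.013,0,0,-4.76,2.6,0.25,0],[0.013,0,0,-4.76,2.0,0.25,0],[0.013,0,0,-4.76,1.5,0.25,0],[0.013,0,0,-4.76,1.0,0.25,0],[0.013,0,0,-4.76,0.6,0.25,0],[0.013,0,0,-4.76,0.3,0.25,0],[0.013,0,0,-4.76,0,0.25,0],[0.013,0,0,-4.76,0,0.25,0],[0.013,0,0,-4.76,0,0.25,0]]]'

```text
time: 5.4
tool_pos: [0.4203, -0.3012, 0.0626]
ee_rot: [3.139, -0.0, 1.044]
wrist_force: [4.1, -2.0, 3.4]
width: 0.0004
```

```bash
python3 snap.py d
python3 - <<'E'
from h import *
for x,y,z in((.03,-.06,.062),(.03,-.06,.12),(-.03,.036,.12),(-.03,.036,.062),(-.005,.036,.062)): go(S(-.045+x,y),z)
E
```

```text
pos [ 0.4203 -0.3012  0.0626] stirrer frame mm [-39.8 -60.2] rel pivot x 5.2 rot [ 3.139 -0.     1.044] F [ 4.1 -2.   3.4] w 0.0004
turn [ 0.002  -0.0004 -0.0011] shift [0.02 2.49 0.05] t 5.55
turn [ 0.002  -0.0004 -0.0011] shift [ 0.02  2.5  -5.75] t 5.55
turn [ 0.002  -0.0004 -0.0011] shift [ 9.61 -3.51 -5.75] t 5.55
turn [ 0.002  -0.0004 -0.0011] shift [ 9.61 -3.52  0.05] t 5.55
turn [ 0.002  -0.0004 -0.0011] shift [ 9.61 -1.02  0.05] t 5.55
```

View pics/d_s.png

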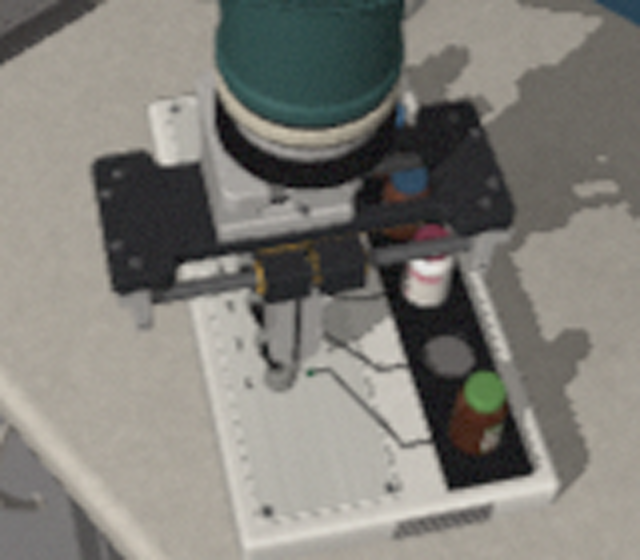

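View pics/d_w.png

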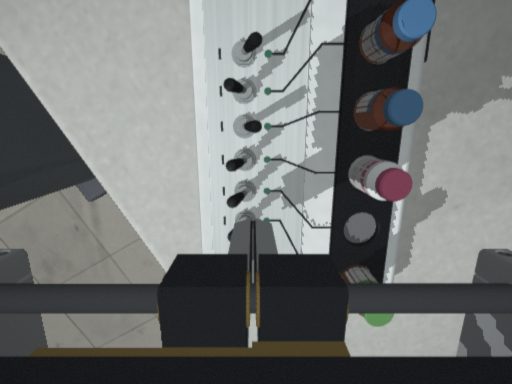

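Switch 4 is off, and switch 6's bat now appears to lean left at about (235,235). I'll back off, pass over the panel, and look before pushing switch 2.

>>> drive_tool --series '[[[0,0,0,0,1.5,0,0],[0,0,0,0,2.5,-2,0],[0,0,0,0,2.5,-5.8,0],[0,0,0,3,0,-5.8,0],[0,0,0,9.6,-3.5,-5.8,0],[0,0,0,9.6,-3.5,-5.8,0],[0,0,0,9.6,-3.5,-5.8,0],[0,0,0,9.6,-3.5,-5.8,0],[0,0,0,9.6,-3.5,-5.8,0]]]'

```text
time: 6.45
tool_pos: [0.4374, -0.2012, 0.1197]
ee_rot: [-3.142, 0.0, 1.043]
wrist_force: [0.1, -0.3, -0.4]
width: 0.0006
```

```bash
python3 snap.py e
python3 - <<'E'
from h import *
for x,y,z in((-.03,.036,.12),(-.03,.036,.062),(-.004,.036,.062)): go(S(-.045+x,y),z)
E
```

```text
pos [ 0.4374 -0.2012  0.1197] stirrer frame mm [-75.2  34.9] rel pivot x -30.2 rot [-3.142  0.     1.043] F [ 0.1 -0.3 -0.4] w 0.0006
turn [ 0.0009 -0.0001 -0.0027] shift [ 0.11 -0.03  0.01] t 6.6
turn [ 0.0009 -0.0001 -0.0027] shift [ 0.11 -0.03  5.81] t 6.6
turn [ 0.0009 -0.0001 -0.0027] shift [0.12 2.57 5.81] t 6.6
```

View pics/e_s.png

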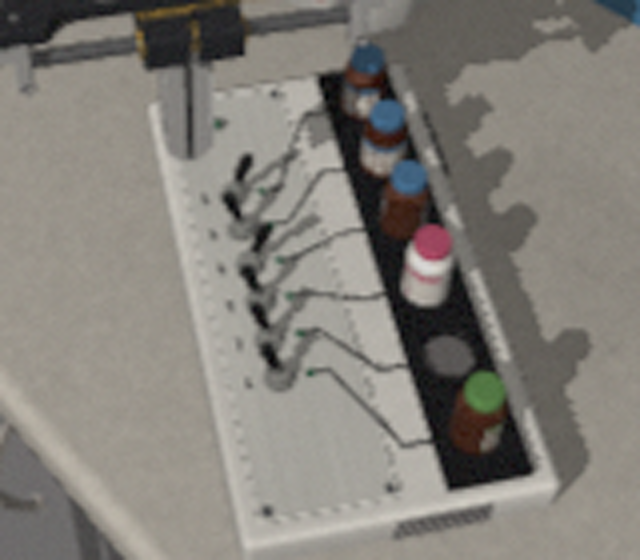

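The scene now shows switches 1 and 3 on, and 2, 4, 5 and 6 off, as intended. Next I'll push switch 2 on.

>>> drive_tool --series '[[[0,0,-0.002,0.1,0,4,0],[0,0,-0.002,0.1,0,5.8,0],[0,0,-0.002,0.1,0,5.8,0],[0,0,-0.002,0.1,0.6,5.8,0],[0,0,-0.002,0.1,1.1,5.8,0],[0,0,-0.002,0.1,1.6,5.8,0],[0,0,-0.002,0.1,2.0,5.8,0],[0,0,-0.002,0.1,2.3,5.8,0],[0,0,-0.002,0.1,2.6,5.8,0],[0,0,-0.002,0.1,2.6,5.8,0],[0,0,-0.002,0.1,2.6,5.8,0]]]'

```text
time: 7.7
tool_pos: [0.4592, -0.2128, 0.0629]
ee_rot: [-3.138, 0.0, 1.045]
wrist_force: [-7.6, 4.5, 8.3]
width: -0.0001
```

```bash
python3 snap.py f
python3 - <<'E'
from h import *
for x,y,z in((-.03,.036,.062),(-.03,.036,.13),(.09,-.022,.13)): go(S(-.045+x,y),z)
E
```

```text
pos [ 0.4592 -0.2128  0.0629] stirrer frame mm [-50.5  35.8] rel pivot x -5.5 rot [-3.138  0.     1.045] F [-7.6  4.5  8.3] w -0.0001
turn [-0.0035  0.0002 -0.0004] shift [ 0.02 -2.45  0.09] t 7.85
turn [-0.0035  0.0002 -0.0004] shift [ 0.02 -2.47 -6.71] t 7.85
turn [-0.0035  0.0002 -0.0004] shift [-5.78  9.53 -6.75] t 7.85
```

View pics/f_s.png

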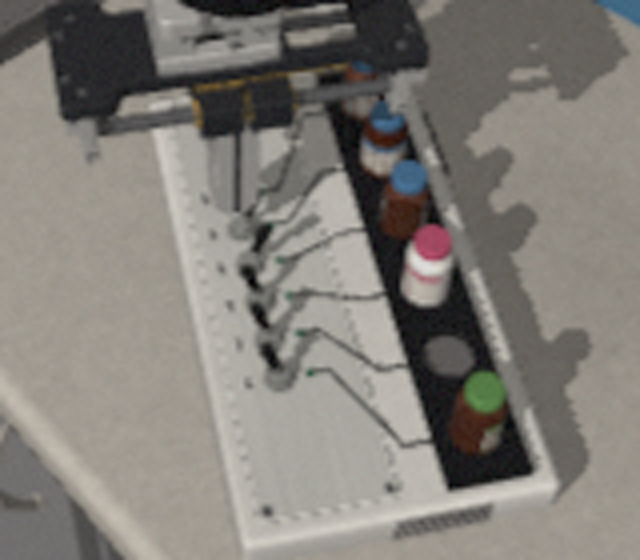

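It's pressing against the stop at about 9 N. I'll retreat, rise, and move over the pink vial with the jaws part open.

>>> drive_tool --series '[[[0,0,0,0,-1.5,0,0],[0,0,0,0,-2.5,-2,0],[0,0,0,0,-2.5,-6.7,0],[0,0,0,0,-2.5,-6.7,0],[0,0,0,-3,2,-6.8,58],[0,0,0,-5.8,9.5,-6.8,58],[0,0,0,-5.8,9.5,-6.8,58],[0,0,0,-5.8,9.5,-6.8,58],[0,0,0,-5.8,9.5,-6.8,58],[0,0,0,-5.8,9.5,-6.8,58]]]'

```text
time: 8.85
tool_pos: [0.5121, -0.3099, 0.1303]
ee_rot: [-3.137, -0.0, 1.045]
wrist_force: [-0.7, -1.0, 0.5]
width: 0.0448
```

```bash
python3 snap.py g
python3 - <<'E'
from h import *
for x,y,z in((.09,-.022,.13),(.09,-.022,.046)): go(S(-.045+x,y),z)
E
```

```text
pos [ 0.5121 -0.3099  0.1303] stirrer frame mm [ 44.  -21.7] rel pivot x 89.0 rot [-3.137 -0.     1.045] F [-0.7 -1.   0.5] w 0.0448
turn [-0.0028  0.0002  0.0003] shift [-0.04  0.1   0.11] t 9.0
turn [-0.0028  0.0002  0.0003] shift [-0.04  0.12  8.51] t 9.0
```

View pics/g_s.png

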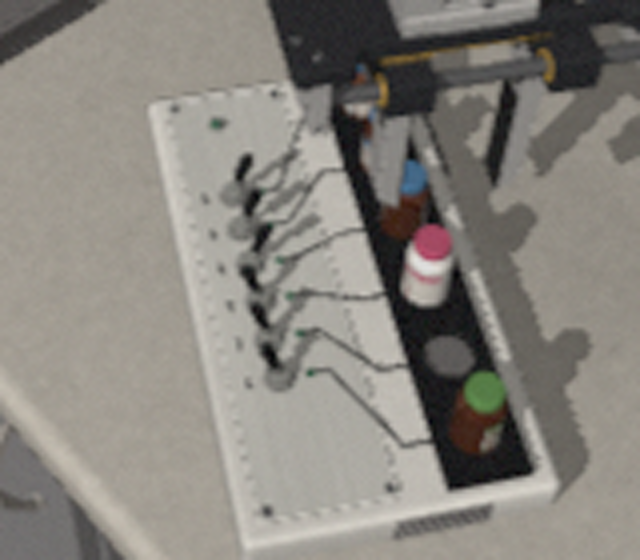

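View pics/g_w.png

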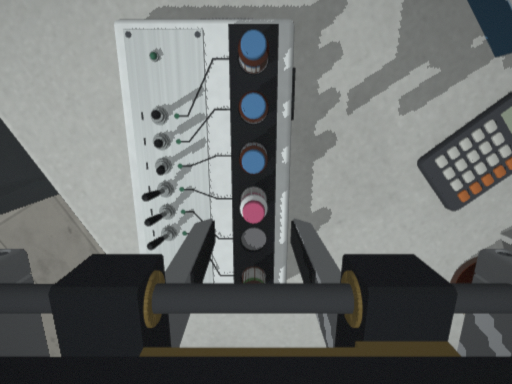

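Switches 1–3 are on and 4–6 off. Now I'll go down on the pink vial and grip it.

>>> drive_tool --series '[[[-0.003,0,0,0,0.1,2,58],[-0.003,0,0,0,0.1,5,58],[-0.003,0,0,0,0.1,8.5,58],[-0.003,0,0,0,0.1,8.5,58],[-0.003,0,0,0,0.1,8.5,58],[-0.003,0,0,0,0.1,8.5,0],[-0.003,0,0,0,0.1,8.5,0],[-0.003,0,0,0,0.1,8.5,0],[-0.003,0,0,0,0.1,8.5,0],[-0.003,0,0,0,0.1,8.5,0],[-0.003,0,0,0,0.1,8.5,0]]]'

```text
time: 10.1
tool_pos: [0.5134, -0.3106, 0.0471]
ee_rot: [3.14, 0.0, 1.046]
wrist_force: [-1.5, -0.3, 3.4]
width: 0.0238
```

```bash
python3 snap.py h
python3 - <<'E'
from h import *
go(S(.045,-.022),.046)
E
```

```text
pos [ 0.5134 -0.3106  0.0471] stirrer frame mm [ 45.4 -21.7] rel pivot x 90.4 rot [3.14  0.    1.046] F [-1.5 -0.3  3.4] w 0.0238
turn [0.0018 0.0004 0.0003] shift [-0.03 -0.04  0.11] t 10.25
```

View pics/h_s.png

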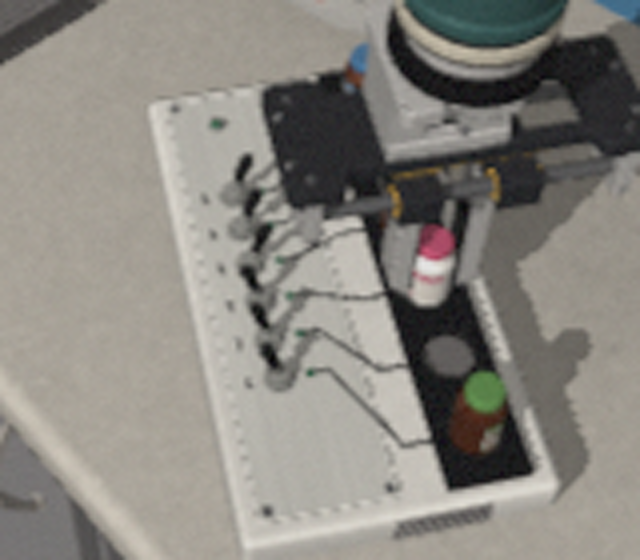

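The pink vial is held, with the opening at 23.8 mm. I'll lift it and carry it over the white tray.

Run:
```python
from h import *
go(S(.045,-.022),.19); go([.624,.151],.19)
```

```text
turn [0.0018 0.0004 0.0003] shift [-4.000e-02 -1.000e-02 -1.429e+01] t 10.25
turn [0.0018 0.0004 0.0003] shift [ 45.48 -13.54 -14.33] t 10.25
```

>>> drive_tool --series '[[[0,0,0,0,0,-2,0],[0,0,0,0,0,-6,0],[0,0,0,0,0,-10,0],[0,0,0,0,0,-14.3,0],[0,0,0,3,-1,-14.3,0],[0,0,0,7,-2,-14.3,0],[0,0,0,11,-3.3,-14.3,0],[0,0,0,15,-4.5,-14.3,0],[0,0,0,19,-5.7,-14.3,0],[0,0,0,23,-6.8,-14.3,0],[0,0,0,27,-8,-14.3,0],[0,0,0,31,-9.2,-14.3,0],[0,0,0,35,-10.4,-14.3,0],[0,0,0,39,-11.6,-14.3,0],[0,0,0,42.5,-12.7,-14.3,0],[0,0,0,45.5,-13.5,-14.3,0],[0,0,0,45.5,-13.5,-14.3,0],[0,0,0,45.5,-13.5,-14.3,0],[0,0,0,45.5,-13.5,-14.3,0]]]'

```text
time: 12.15
tool_pos: [0.6241, 0.1499, 0.189]
ee_rot: [3.14, 0.002, 1.045]
wrist_force: [0.5, -0.1, 0.3]
width: 0.0239
```

```bash
python3 snap.py i
python3 - <<'E'
from h import *
from bench import robot
cv2.imwrite("pics/i2.png",robot.snapshot("scene")["img"])
cv2.imwrite("pics/i3.png",robot.snapshot("top")["img"])
go([.624,.151],.06); go([.624,.151],.014)
E
```

```text
pos [0.6241 0.1499 0.189 ] stirrer frame mm [-89.7 432.3] rel pivot x -44.7 rot [3.140e+00 2.000e-03 1.045e+00] F [ 0.5 -0.1  0.3] w 0.0239
turn [ 0.0021  0.0003 -0.0011] shift [ 0.08 -0.12 12.99] t 12.4
turn [ 0.0021  0.0003 -0.0011] shift [ 0.08 -0.13 17.59] t 12.4
```

View pics/i2.png

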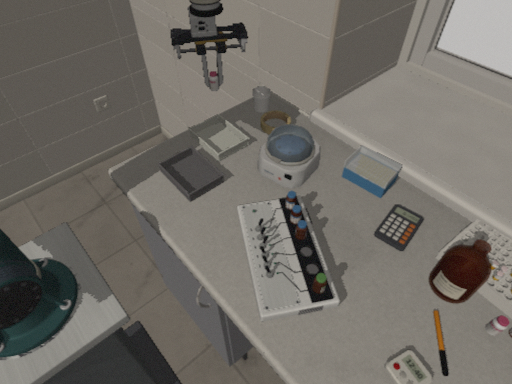

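View pics/i_w.png

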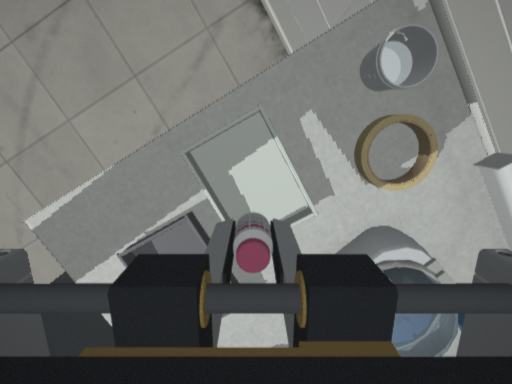

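The pink vial hangs upright over the white tray. I'll lower it.

>>> drive_tool --series '[[[0,0,0,0.1,-0.1,4,0],[0,0,0,0.1,-0.1,8,0],[0,0,0,0.1,-0.1,12,0],[0,0,0,0.1,-0.1,15,0],[0,0,0,0.1,-0.1,16.5,0],[0,0,0,0.1,-0.1,17.3,0],[0,0,0,0.1,-0.1,17.6,0],[0,0,0,0.1,-0.1,17.6,0],[0,0,0,0.1,-0.1,17.6,0]]]'

```text
time: 13.3
tool_pos: [0.6258, 0.1513, 0.016]
ee_rot: [3.137, -0.002, 1.044]
wrist_force: [-0.5, 0.2, -0.1]
width: 0.0241
```

Run:
```python
from h import *
from bench import robot
o=robot.get_obs();print(o["tool_pos"],o["wrist_force"],o["width"])
s=robot.snapshot("scene"); cv2.imwrite("pics/j.png",cv2.resize(s["img"][90:210,150:300],(750,600),interpolation=cv2.INTER_CUBIC))
go([.624,.151],.14)
```

```text
[0.62577853 0.15126159 0.01604473] [-0.51461871  0.19967283 -0.07089521] 0.024062684099182084
turn [ 0.0049 -0.0019 -0.0011] shift [ -0.08  -0.07 -12.41] t 13.35
```

View pics/j.png

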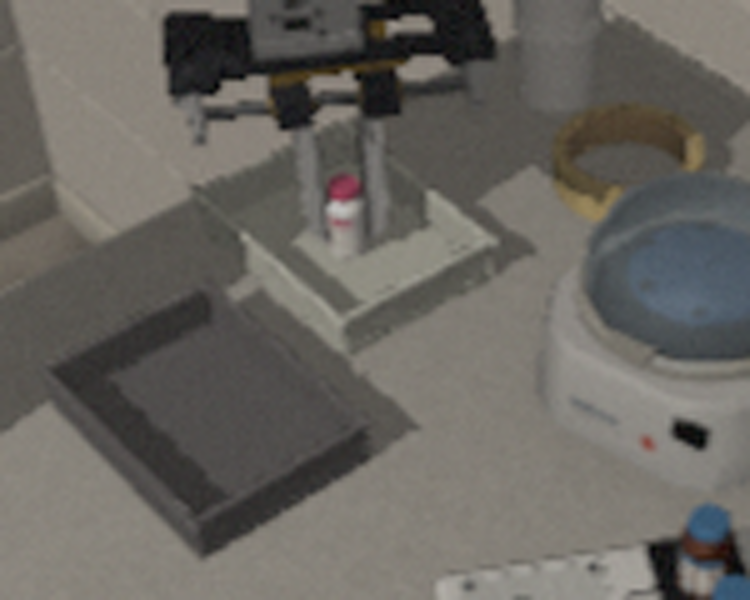

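There's no contact yet at z = 16 mm, so about 2 mm to go. I'll lower until it touches, open, then rise.

>>> drive_tool --series '[[[0,0,0,0,0,0.15,0],[0,0,0,0,0,0.3,0],[0,0,0,0,0,0.3,0],[0,0,0,0,0,0.3,0]]]'

```text
time: 13.75
tool_pos: [0.6266, 0.1515, 0.0141]
ee_rot: [3.135, -0.003, 1.044]
wrist_force: [-0.5, -0.6, 4.3]
width: 0.0239
```

It touches at z = 14.1 mm with 4.3 N, which is the expected height. I'll release.

>>> drive_tool --series '[[[0,0,0,0,0,0,30],[0,0,0,0,0,0,55],[0,0,0,0,0,0,55],[0,0,0,0,0,0,55],[0,0,0,0,0,0,55],[0,0,0,0,0,-3,55],[0,0,0,0,0,-8,55],[0,0,0,0,0,-14,55],[0,0,0,0,0,-14,55],[0,0,0,0,0,-14,55]]]'

```text
time: 14.75
tool_pos: [0.6272, 0.1517, 0.1578]
ee_rot: [3.13, -0.008, 1.044]
wrist_force: [-0.1, -0.3, -1.2]
width: 0.0518
```

Run:
```python
from h import *
from bench import robot
o=robot.get_obs();print(o["tool_pos"],o["wrist_force"],o["width"])
s=robot.snapshot("scene"); cv2.imwrite("pics/k.png",cv2.resize(s["img"][90:210,150:300],(750,600),interpolation=cv2.INTER_CUBIC))
go(S(.045,-.11),.155)
```

```text
[0.62721026 0.15174849 0.15781113] [-0.12394588 -0.26530315 -1.16629214] 0.05177794656900695
turn [ 0.0076 -0.0041 -0.0011] shift [-54.43  13.48  -0.17] t 14.8
```

View pics/k.png

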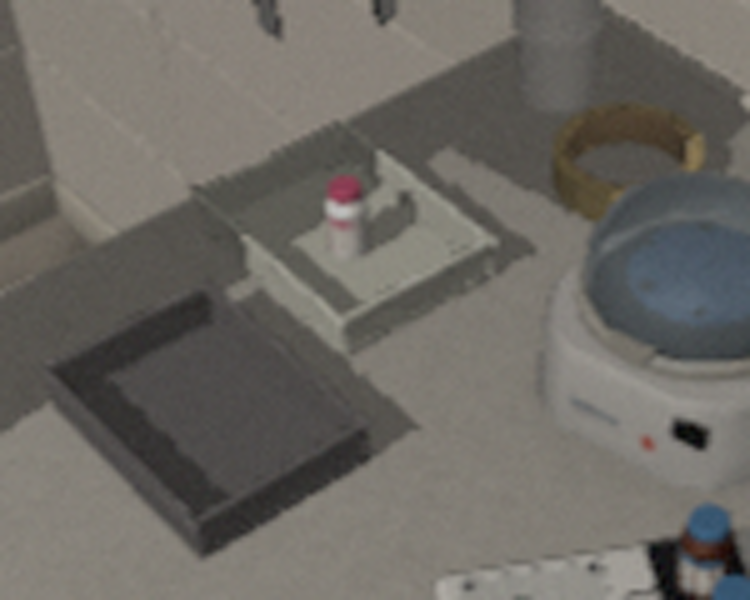

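The pink vial stands upright in the white tray at (345,215). Now the green vial in seat 6.

>>> drive_tool --series '[[[0.007,-0.004,0,-3,0.7,-1,55],[0.007,-0.004,0,-7,1.7,-1,55],[0.007,-0.004,0,-11.5,2.8,-1,55],[0.007,-0.004,0,-16,4,-1,55],[0.007,-0.004,0,-20.5,5.1,-1,55],[0.007,-0.004,0,-25,6.2,-1,55],[0.007,-0.004,0,-29.5,7.3,-1,55],[0.007,-0.004,0,-34,8.4,-1,55],[0.007,-0.004,0,-38.5,9.5,-1,55],[0.007,-0.004,0,-43,10.6,-0.5,55],[0.007,-0.004,0,-47,11.6,-0.2,55],[0.007,-0.004,0,-51,12.6,-0.2,55],[0.007,-0.004,0,-54.4,13.5,-0.2,55],[0.007,-0.004,0,-54.4,13.5,-0.2,55],[0.007,-0.004,0,-54.4,13.5,-0.2,55],[0.007,-0.004,0,-54.4,13.5,-0.2,55]]]'

```text
time: 16.4
tool_pos: [0.4688, -0.385, 0.1533]
ee_rot: [-3.139, -0.002, 1.045]
wrist_force: [0.9, 0.4, -0.6]
width: 0.0516
```

```bash
python3 snap.py l
python3 - <<'E'
from h import *
go(S(.045,-.11),.046)
E
```

```text
pos [ 0.4688 -0.385   0.1533] stirrer frame mm [  44.2 -108.4] rel pivot x 89.2 rot [-3.139e+00 -2.000e-03  1.045e+00] F [ 0.9  0.4 -0.6] w 0.0516
turn [-0.0001 -0.0005  0.0009] shift [-1.900e-01  1.000e-02  1.089e+01] t 16.55
```

View pics/l_w.png

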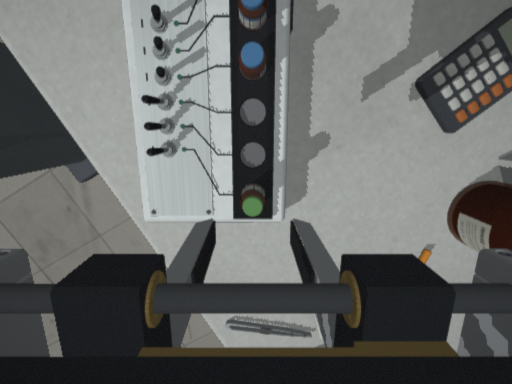

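The green cap is centred between the jaws, and switch 6 at (160,150) is off. I'll go down and grip.

>>> drive_tool --series '[[[0,0,0,-0.2,0,2,55],[0,0,0,-0.2,0,5,55],[0,0,0,-0.2,0,8,55],[0,0,0,-0.2,0,10.8,55],[0,0,0,-0.2,0,10.8,55],[0,0,0,-0.2,0,10.8,55],[0,0,0,-0.2,0,10.8,0],[0,0,0,-0.2,0,10.8,0],[0,0,0,-0.2,0,10.8,0],[0,0,0,-0.2,0,10.8,0],[0,0,0,-0.2,0,10.8,0],[0,0,0,-0.2,0,10.8,0]]]'

```text
time: 17.75
tool_pos: [0.469, -0.3874, 0.0481]
ee_rot: [3.14, -0.0, 1.046]
wrist_force: [-0.3, 0.7, 4.3]
width: 0.0242
```

```bash
python3 snap.py m
python3 - <<'E'
from h import *
go([.475,.079],.19)
E
```

```text
pos [ 0.469  -0.3874  0.0481] stirrer frame mm [  45.5 -110.3] rel pivot x 90.5 rot [ 3.14  -0.     1.046] F [-0.3  0.7  4.3] w 0.0242
turn [ 0.0017 -0.0002  0.0008] shift [ 40.67 -22.82 -14.23] t 17.9
```

View pics/m_s.png

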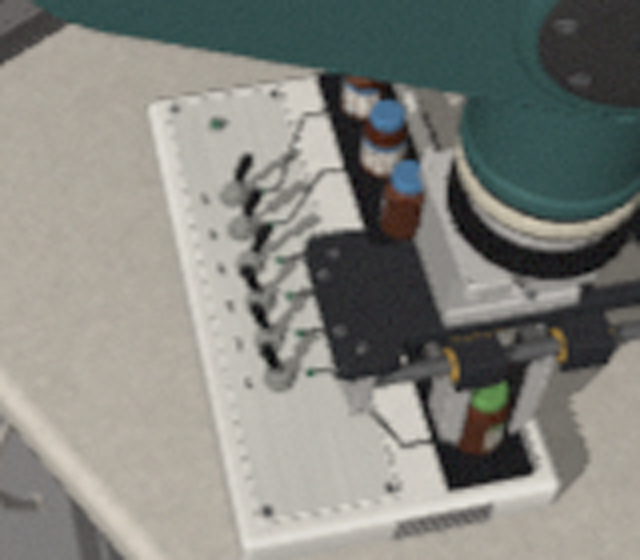

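>>> drive_tool --series '[[[0,0,0,0,0,-2,0],[0,0,0,0,0,-6,0],[0,0,0,0,0,-10,0],[0,0,0,0,0,-14.2,0],[0,0,0,2.7,-1.5,-14.2,0],[0,0,0,6.2,-3.5,-14.2,0],[0,0,0,9.7,-5.4,-14.2,0],[0,0,0,13.2,-7.4,-14.2,0],[0,0,0,16.7,-9.4,-14.2,0],[0,0,0,20.2,-11.3,-14.2,0],[0,0,0,23.7,-13.3,-14.2,0],[0,0,0,27.2,-15.3,-14.2,0],[0,0,0,30.7,-17.2,-14.2,0],[0,0,0,34.2,-19.2,-14.2,0],[0,0,0,37.7,-21.2,-14.2,0],[0,0,0,40.7,-22.8,-14.2,0],[0,0,0,40.7,-22.8,-14.2,0],[0,0,0,40.7,-22.8,-14.2,0],[0,0,0,40.7,-22.8,-14.2,0]]]'

```text
time: 19.8
tool_pos: [0.4752, 0.0783, 0.1892]
ee_rot: [3.14, 0.001, 1.045]
wrist_force: [-0.0, -0.1, -0.2]
width: 0.0237
```

Run:
```python
from h import *
from bench import robot
o=robot.get_obs();print(o["tool_pos"],o["wrist_force"],o["width"])
cv2.imwrite("pics/n.png",robot.snapshot("wrist")["img"])
go([.475,.079],.016)
```

```text
[0.47516004 0.07831826 0.18922281] [-0.01235132 -0.10736065 -0.2409757 ] 0.02369511666585347
turn [ 0.0014  0.0007 -0.0008] shift [ 0.08 -0.09 17.33] t 19.85
```

View pics/n.png

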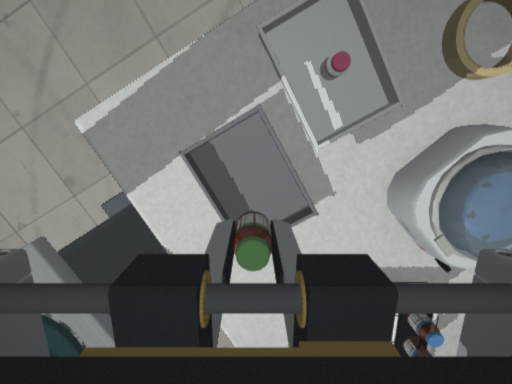

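The green vial is held upright over the grey tray, and the pink one still stands in the white tray. I'll lower it.

>>> drive_tool --series '[[[0,0,0,0.1,-0.1,4,0],[0,0,0,0.1,-0.1,8,0],[0,0,0,0.1,-0.1,12,0],[0,0,0,0.1,-0.1,15,0],[0,0,0,0.1,-0.1,16.5,0],[0,0,0,0.1,-0.1,17.2,0],[0,0,0,0.1,-0.1,17.5,0],[0,0,0,0.1,-0.1,17.6,0],[0,0,0,0.1,-0.1,17.6,0],[0,0,0,0.1,-0.1,17.6,0]]]'

```text
time: 20.85
tool_pos: [0.4761, 0.0784, 0.0151]
ee_rot: [3.138, 0.0, 1.044]
wrist_force: [-1.9, -2.2, 5.3]
width: 0.0241
```

It touches at z = 15.1 mm with 5 N, as expected. I'll release and rise.

>>> drive_tool --series '[[[0,0,0,0,0,0,30],[0,0,0,0,0,0,55],[0,0,0,0,0,0,55],[0,0,0,0,0,0,55],[0,0,0,0,0,0,55],[0,0,0,0,0,-3,55],[0,0,0,0,0,-8,55],[0,0,0,0,0,-14,55],[0,0,0,0,0,-18,55],[0,0,0,0,0,-18,55],[0,0,0,-10,10,-18,55],[0,0,0,-10,10,-18,55],[0,0,0,-10,10,-18,55],[0,0,0,-10,10,-18,55],[0,0,0,-10,10,-18,55],[0,0,0,-10,10,-18,55]]]'

```text
time: 22.45
tool_pos: [0.5112, -0.057, 0.1948]
ee_rot: [3.139, -0.0, 1.044]
wrist_force: [-0.5, -0.4, 0.8]
width: 0.0523
```

```bash
python3 snap.py p
python3 - <<'E'
from h import *
from bench import robot
s=robot.snapshot("scene"); cv2.imwrite("pics/q.png",cv2.resize(s["img"][100:320,150:360],(600,600),interpolation=cv2.INTER_CUBIC))
s=robot.snapshot("top"); w=cloud(s); cv2.imwrite("pics/q2.png",s["img"])
for n,xy in dict(pink=(.627,.1517),green=(.476,.078),v1=caps[0],v2=caps[1],v3=caps[2]).items():
    zt=.051 if n in("pink","green") else .083
    u,v=proj(s,[*xy,zt])[0].astype(int); q=w[max(v-8,0):v+9,u-8:u+9].reshape(-1,3); q=q[(abs(q[:,2]-zt)<.006)&(np.hypot(*(q[:,:2]-xy).T)<.02)]; print(n,(u,v),len(q),q.mean(0).round(4))
E
```

```text
pos [ 0.5112 -0.057   0.1948] stirrer frame mm [-83.6 196.6] rel pivot x -38.6 rot [ 3.139 -0.     1.044] F [-0.5 -0.4  0.8] w 0.0523
pink (np.int64(138), np.int64(156)) 0 [nan nan nan]
green (np.int64(168), np.int64(219)) 18 [0.4729 0.0801 0.051 ]
v1 (np.int64(285), np.int64(173)) 58 [ 0.5789 -0.1968  0.0833]
v2 (np.int64(302), np.int64(182)) 58 [ 0.557  -0.2345  0.0831]
v3 (np.int64(319), np.int64(192)) 61 [ 0.5347 -0.2729  0.0825]<stdin>:7: RuntimeWarning: Mean of empty slice.
  ret = um.true_divide(
```

View pics/q.png

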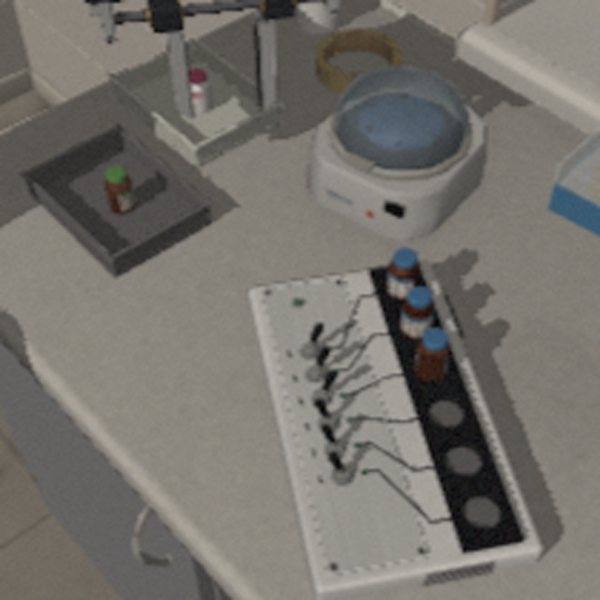

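View pics/q2.png

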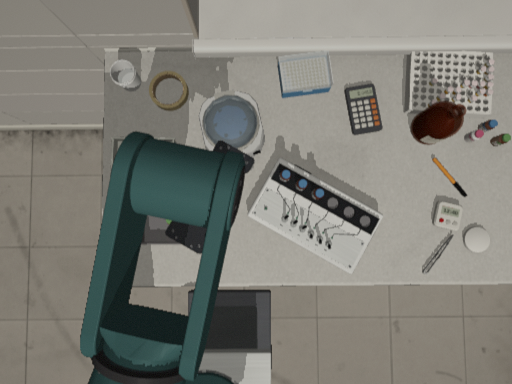

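Both vials stand upright in their trays, in the scene view at about (198,90) and (117,190). Switches 1–3 lean on and 4–6 lean off. The blue caps are within 1 mm of where they began, and the arm is clear.

Run:
```python
from bench import robot
print(robot.close_job())
```

```text
the job is handed in; nothing more can be done
None
```

I switched off stations 4 (pink) and 6 (green) and switched on station 2, where the new blue-capped vial stands. Only then did I stand the pink vial in the white tray and the green vial in the grey tray. The job was handed in at about 22.7 s.

**Switches:** the last camera view showed 1–3 on and 4–6 off. Switch 4 took three pushes because the arm gave a little at first. Switch 2 ended pressed against its stop at about 9 N.

**Vials:** both moved vials looked upright in the scene camera, and each touched down at the expected height. The three blue caps measured within 1 mm of where they started.

**Check that failed:** the final overhead position check on the pink vial gave no reading because the arm hid it. Its place rests on the scene and wrist views and the release position, about 4 mm from the white tray's centre. The green vial's overhead reading came from only 18 points, but its height was right.

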